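Lock a taper post into a stand base in the microscopy room

ROBOT

A 6-joint arm with a two-finger parallel gripper is mounted at the origin on the work surface. World frame = base frame: x ahead of the robot, y to its left, z up, the work surface at z = 0. Lengths are in mm, angles in rad, forces in N, time in s.
With the tool pointing down it reaches from about 325 to 925 mm from the base axis. Payload 3.1 kg.
Tool frame: the origin (TCP) lies at the centre of the arm's flange, where the gripper is bolted on; the fingertips stand 173 mm ahead of it and the grasp point (between the pads) lies 155 mm ahead of it (robot.tip_extent is the distance from the TCP to the fingertips, in mm); z points along the fingers, y is the direction in which the jaws open and shut (so a half turn about z gives the same grasp; the last joint's range is limited). The gripper opens to 85 mm and grips with 20 to 120 N. Pads are 22 mm wide; open, the fingers measure 114 mm over their backs; the gripper's body (76 mm by 85 mm) begins 54 mm behind the grasp point. The pads swing forward as they close: fully open they stand 13 mm farther back than shut.
Start: joints at [-1.245, 0.217, 1.613, -0, 1.311, -0.112], TCP at [264.99, -566.058, 404.7] pointing down, gripper open.
Joint ranges: [-2.75, 2.75], [-0.78, 2.1], [0.31, 2.55], [-1.13, 4.27], [0.13, 2.63], [-2.58, 2.58]. Speed limits (rad/s): [2.79, 2.79, 3.14, 3.14, 3.14, 3.14].

INTERFACE

Orientations are given as a unit quaternion [x, y, z, w].
In Python, from station import robot gives the robot as it stands.
- The arm moves only by the tool move_arm, never from a script. Its argument "deltas" is a list of rows, each a list of 3 entries, a list of its own where there are three numbers: the shift along the tool's x, y, z in cm, then the turn, a rotation vector about the tool's x, y, z in rad, then the opening, from 0 (shut) to 1 (fully open). A call has 1 to 20 rows; each row is the pose to reach, as a shift and turn from the pose commanded when the call began, along the tool's axes at that moment; what a row does not reach only later rows make up. A row lasts 1/8 s, in which the tool goes at most 62.5 mm and 10.7 degrees, less where a joint would pass 70% of its speed; a pose out of reach is approached as far as the arm can. A call with a gripper value outside its range is refused whole. The fingers move at their own pace and stop on an object; "squeeze" is the grip in N (left out, the last holds). Time passes only in rows, so rows that repeat a pose let the fingers close. It gives the time, the measured TCP pose, the force and the opening at its end, in the units of the state.
- robot.observe(): the state, without advancing time (a new reading comes with each control period).
- robot.read_camera(name): name is "side" or "top" or "wrist"; returns a dict with "color" (420x560x3 uint8, blue, green, red), "vertical_fov" (degrees; the focal length in pixels is half the picture's height over the tangent of half this angle, whatever the lens; pixels are square), "cx", "cy" (the principal point, pixels), "D" ([k1, k2, p1, p2, k3] as OpenCV has them; the pictures are not rectified), "R" (3x3) and "t" (3): a world point X has camera coordinates R X + t. Camera axes: x right, y down, z forward; pixel columns grow to the right and rows downward; lengths in mm; the calibration is good to about 2 mm. A picture is of the moment at which its call begins. There is no depth.
- robot.job_done(): hands the job in, once; it reports no verdict.
The state is a dict: "time_s": time; "joints": joint angles; "qd": joint speeds; "joint_torque": joint torques, N m; "tcp_pos": TCP position; "tcp_rot": TCP orientation; "ft_force": force on the tool from outside, world axes, zero at the start; "moment": the same for the moment, N m; "grip_width": finger opening in mm.
Only numpy, scipy, OpenCV 4.12 (cv2) and the standard library are available. Lean on these libraries where they do the work, as an engineer would, in place of code of your own. Each camera call takes 0.05 s, during which the arm holds its last target. There are 200 camera calls.

TASK

Take the thick round steel post with the tapered foot out of the wooden rack, set it upright, foot down, in the brass taper sleeve of the grey stand base and let go of it. Then tap or press down on its flat top with the closed fingers until the sleeve is driven fully home in the base, and leave the post standing there.

Things in the scene. Friction and masses are not known exactly. Their poses are not given: they have to be found in the camera images.
- post: Steel post to fit, 113 mm tall, 0.3 kg, standing in a rack hole, collar on the board. Origin: centre of the foot's small end; z up its axis, x parallel to the rack's at the start. Going up: tapered foot, 17 mm diameter growing to 31 mm at 45 mm; collar 42 mm wide, 45 to 53 mm; round stem 30 mm wide, 53 mm up to the flat top at 113 mm: grip this, from above.
- rack: Fixed wooden rack, board 80 mm (x) by 270 mm (y), top 62 mm above the bench. Origin under its centre at bench height. Three holes along its y at -85, 0, +85 mm hold three posts in any order: the right one, one with a square stem 26 mm wide, one with a slim rod 14 mm wide (both a bit shorter, straight feet; they stay). Grip with the fingers closing along the rack's x.
- mouth (a point): Centre of the brass taper sleeve's mouth, level with its rim; moves with the sleeve; z up. Conical hole, 30 mm diameter narrowing to 16 mm at 46 mm depth; rim 52 mm wide. It stands in the round boss (76 mm wide, top 64 mm above the bench) of a fixed grey base plate 160 mm square. The foot wedges in it with the collar 1 to 3 mm above the rim, the tip 42 to 44 mm below the mouth.
- sleeve (a joint): How far the sleeve is driven down into the base, m: 0 = rim 15 mm proud of the boss, 0.015 = fully home, rim level with the boss (hard stop). Starts between 0 and 0.003. It slides stiffly: a push of about 12 N moves it (the post's weight does not), and it stays where it is left.

How it is judged (in metres and radians):
On the way, in this order (a step that is already met when the one before it is completed fails the run):
1. the post stands upright in the sleeve, let go, with the sleeve not yet driven down (joint below 9 mm) (horizontal distance between post and mouth below 0.012 m and z of post in the frame of mouth below -0.035 m and angle between post's own z axis and vertical below 0.2 rad and contact force between the fingers and post below 0.05 N and value of joint sleeve below 0.009 m), for 0.2 s.
2. the sleeve is driven fully home (joint above 12 mm) under the post (horizontal distance between post and mouth below 0.012 m and z of post in the frame of mouth below -0.035 m and value of joint sleeve above 0.012 m), for 0.1 s.
At the end, for the whole second after the job is handed in: The post stands at rest in the sleeve, its tip within 12 mm of the sleeve's axis and at least 35 mm below the mouth, upright within 10 degrees, with the sleeve driven at least 12 of its 15 mm down into the base (all of step 2 and angle between post's own z axis and vertical below 0.175 rad and linear speed of post below 0.02 m/s); the robot touches nothing.
It also fails if it takes over 48 s, if anything falls off the work surface, if the arm or the gripper's body presses on something with over 40 N, if the wrist force passes 120 N, or if a joint passes its speed limit or range.

## Working session

There is one attempt and no reset: what is moved stays moved. The work goes in short steps, Python scripts to look and compute and a tool call to move; the robot and the scene stay as the last step left them, time stands still between calls to the robot, and variables do not carry over. Pictures are saved under pics/ and viewed, about 8 in all and at most 12, crops included, and the job is handed in when it is done.

Besides the shell and the picture viewer there is one more tool, called after "Call:" by a JSON object that holds its "op" and its "data", one argument or row to a line. move_arm: Moves the arm, as the interface text tells. Its arguments: {"type":"object","properties":{"deltas":{"type":"array","items":{"type":"array"}},"squeeze":{"type":"number"}},"required":["deltas"]}

```bash
ls; mkdir -p pics
cat > h.py <<'E'
import numpy as np, cv2
from station import robot
def cam(n):
    c=robot.read_camera(n); im=np.array(c["color"]); h=im.shape[0]
    f=h/2/np.tan(np.radians(c["vertical_fov"])/2)
    c["K"]=np.array([[f,0,c["cx"]],[0,f,c["cy"]],[0,0,1]]); c["R"]=np.array(c["R"]);c["t"]=np.array(c["t"]);c["D"]=np.array(c["D"],float)
    return c
def ray(c,uv):
    p=cv2.undistortPoints(np.array(uv,float).reshape(-1,1,2),c["K"],c["D"]).reshape(-1,2)
    d=np.c_[p,np.ones(len(p))]@c["R"]; return -c["R"].T@c["t"],d
def onz(c,uv,z):
    o,d=ray(c,uv); return o+d*((z-o[2])/d[:,2])[:,None]
def proj(c,X):
    return cv2.projectPoints(np.array(X,float).reshape(-1,1,3),cv2.Rodrigues(c["R"])[0],c["t"],c["K"],c["D"])[0].reshape(-1,2)
E
python3 - <<'E'
from h import *
c={n:cam(n) for n in("top","side","wrist")}
for n in c: print(n,-c[n]["R"].T@c[n]["t"],c[n]["K"][0,0],c[n]["D"]); cv2.imwrite(f"pics/{n}0.png",c[n]["color"])
s=robot.observe();print(s)
E
```

```text
pics
top [ 330.87266535   50.6751394  1264.50102646] 540.7687222746057 [0.04751634 0.         0.         0.         0.        ]
side [393.66334789 740.40125395 614.82682011] 405.8964552794988 [-0.00270422  0.          0.          0.          0.        ]
wrist [ 330.15149418 -534.80154137  373.1472757 ] 294.93007157047003 [-0.02777285  0.          0.          0.          0.        ]
{'time_s': 0.15, 'joints': array([-1.24520319e+00,  2.17616571e-01,  1.61460610e+00,  1.48076157e-05,
        1.31131779e+00, -1.12200703e-01]), 'qd': array([ 0.00123751, -0.00355355, -0.00411222,  0.00079444, -0.00092664,
       -0.0003156 ]), 'joint_torque': array([-1.64307417e-04, -3.97443366e+01, -3.04417276e+01, -1.40922384e-04,
        5.78245716e-03, -4.18115761e-06]), 'tcp_pos': array([ 264.8850974 , -565.74860551,  403.62459824]), 'tcp_rot': array([ 9.76137532e-01,  2.17151032e-01, -9.66013886e-05, -9.69127463e-04]), 'ft_force': array([-0.50731038, -0.44580693,  0.37190858]), 'moment': array([-0.07639271,  0.02085962, -0.00502116]), 'grip_width': 85.61983596693346}
```

View pics/top0.png

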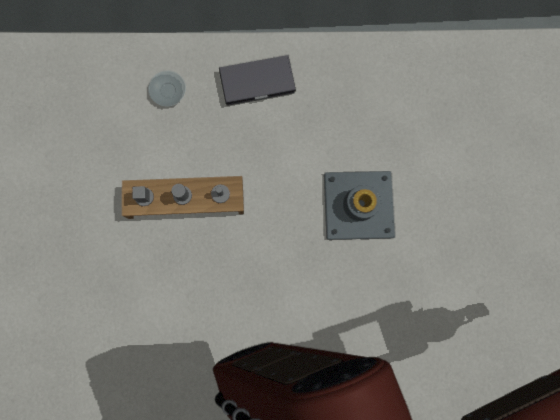

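View pics/side0.png

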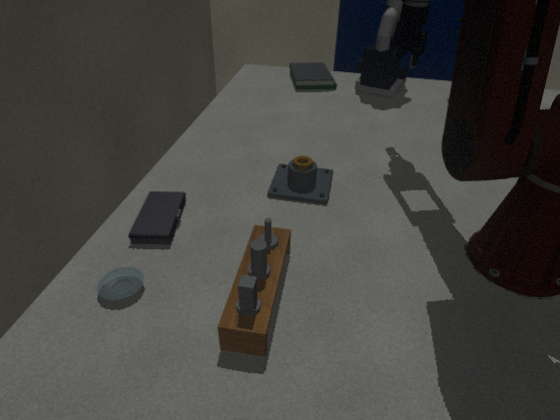

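The top view shows the rack at (183,196), with the round thick post in the middle hole (180,192). The brass sleeve is at (365,201). The side view agrees: square stem nearest, round one in the middle, slim rod far.

```bash
cat > m.py <<'E'
from h import *
c=cam("top"); hsv=cv2.cvtColor(c["color"],cv2.COLOR_BGR2HSV)
m=cv2.inRange(hsv,(5,90,60),(30,255,255)); m[260:]=0
n,l,st,ce=cv2.connectedComponentsWithStats(m)
for i in range(1,n):
    if st[i,4]>60: print(st[i],ce[i],np.median(hsv[l==i],0))
def hull(x0,x1):
    k=m.copy(); k[:,:x0]=0;k[:,x1:]=0
    return cv2.convexHull(cv2.findNonZero(k)).reshape(-1,2)
# rack top: cast to plane z=62
P=onz(c,hull(100,260),62)[:,:2].astype(np.float32); r=cv2.minAreaRect(P); print("rack",r)
P=onz(c,hull(330,400),77)[:,:2].astype(np.float32); print("rim",cv2.minEnclosingCircle(P),cv2.minAreaRect(P))
s=cam("side"); hs=cv2.cvtColor(s["color"],cv2.COLOR_BGR2HSV)
ms=cv2.inRange(hs,(12,90,60),(30,255,255)); ms[200:]=0; ms[:,:270]=0; ms[:,340:]=0; ms[:140]=0
P=onz(s,cv2.convexHull(cv2.findNonZero(ms)).reshape(-1,2),78)[:,:2].astype(np.float32);print("side rim",cv2.minEnclosingCircle(P),cv2.minAreaRect(P))
a=cv2.resize(c["color"][160:250,110:260],None,fx=5,fy=5,interpolation=2)
b=cv2.resize(c["color"][160:250,315:405],None,fx=5,fy=5,interpolation=2)
cv2.imwrite("pics/crop.png",cv2.resize(np.hstack([a,b]),None,fx=.66,fy=.66))
E
python3 m.py
```

```text
[ 122  177  121   41 3167] [182.76286707 196.34006947] [ 17. 112. 125.]
[353 189  24  23 337] [364.2611276  200.16617211] [ 21. 153. 132.]
rack ((530.2083129882812, 211.38095092773438), (82.50088500976562, 268.5053405761719), 1.7322406768798828)
rim ((513.1342163085938, -194.88282775878906), 26.18783950805664) ((513.778564453125, -195.1753387451172), (51.50258255004883, 49.62157440185547), 89.19173431396484)
side rim ((510.00244140625, -190.85336303710938), 26.229862213134766) ((510.182373046875, -190.83535766601562), (49.931243896484375, 47.37285614013672), 13.389787673950195)
```

View pics/crop.png

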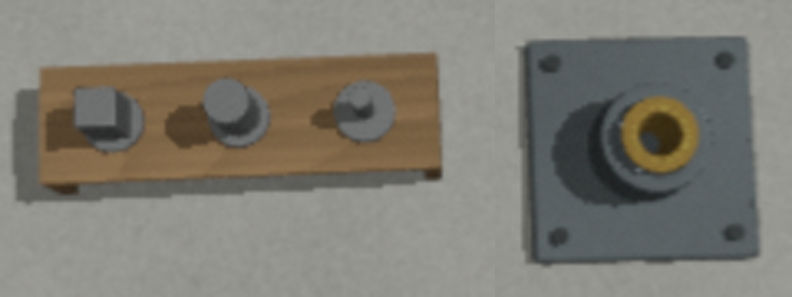

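The crop confirms the middle post is the round one. Its top centre is near (179,190) in the full top image, and the brass rim is clearly visible.

```bash
cat > g.py <<'E'
# usage: go(cmd=(x,y,z,yaw of tool y deg), target same) -> tool-frame delta in cm / rad (tool z straight down)
import numpy as np
def go(a,b):
    y=np.radians(a[3]); ey=np.array([np.cos(y),np.sin(y),0]); ez=np.array([0,0,-1.]); ex=np.cross(ey,ez)
    d=np.array(b[:3])-np.array(a[:3]); w=-np.radians((b[3]-a[3]+180)%360-180)
    print("cm",np.round([d@ex/10,d@ey/10,d@ez/10],2),"rotz",round(w,3))
E
python3 - <<'E'
from h import *; from g import go
from scipy.spatial.transform import Rotation as Ro
c=cam("top"); print(onz(c,[[179.1,190.3]],130))
R=Ro.from_quat(robot.observe()["tcp_rot"]).as_matrix(); print(R); y=np.degrees(np.arctan2(R[1,1],R[0,1])); print(y)
go((264.99,-566.06,404.7,y),(531,211,404.7,1.7))
E
```

```text
[[531.88423535 209.38990665 130.        ]]
[[ 9.05684983e-01  4.23951222e-01 -2.70300766e-04]
 [ 4.23951299e-01 -9.05684644e-01  7.87907744e-04]
 [ 8.92271976e-05 -8.28190572e-04 -9.99999653e-01]]
-64.91569354931258
cm [ 57.04 -59.1    0.  ] rotz -1.163
```

Call:
{"op": "move_arm", "data": {
  "deltas": [
    [[57.0,-59.1,0],[0,0,-1.163],1],
    [[57.0,-59.1,0],[0,0,-1.163],1],
    [[57.0,-59.1,0],[0,0,-1.163],1],
    [[57.0,-59.1,0],[0,0,-1.163],1],
    [[57.0,-59.1,0],[0,0,-1.163],1],
    [[57.0,-59.1,0],[0,0,-1.163],1],
    [[57.0,-59.1,0],[0,0,-1.163],1],
    [[57.0,-59.1,0],[0,0,-1.163],1],
    [[57.0,-59.1,0],[0,0,-1.163],1],
    [[57.0,-59.1,0],[0,0,-1.163],1],
    [[57.0,-59.1,0],[0,0,-1.163],1],
    [[57.0,-59.1,0],[0,0,-1.163],1],
    [[57.0,-59.1,0],[0,0,-1.163],1],
    [[57.0,-59.1,0],[0,0,-1.163],1],
    [[57.0,-59.1,0],[0,0,-1.163],1],
    [[57.0,-59.1,0],[0,0,-1.163],1]
  ]
}}

```text
time_s: 2.3
tcp_pos: [530.4, 209.5, 404.5]
tcp_rot: [0.697, 0.717, -0.0, 0.0]
ft_force: [0.5, 0.3, -0.5]
grip_width: 85.6
```

Run:
```python
from h import *
from scipy.spatial.transform import Rotation as Ro
s=robot.observe(); print(s["time_s"],s["tcp_pos"],s["joints"]); print(Ro.from_quat(s["tcp_rot"]).as_matrix().round(4))
c=cam("wrist"); print(-c["R"].T@c["t"],c["R"][2]); cv2.imwrite("pics/w1.png",c["color"])
print(proj(c,[[531.9,209.4,130],[531.9,209.4,62]]))
```

```text
2.3 [530.40726235 209.49474896 404.5249672 ] [ 2.53240222e-01  1.01755785e-01  1.74478957e+00 -6.04830234e-04
  1.29584359e+00  2.24880383e-01]
[[-2.850e-02  9.996e-01 -6.000e-04]
 [ 9.996e-01  2.850e-02 -8.000e-04]
 [-7.000e-04 -6.000e-04 -1.000e+00]]
[528.20063203 281.89908278 374.13898851] [ 0.00774582 -0.28548521 -0.95835181]
[[280.11747614 209.21902782]
 [279.73697545 191.35498455]]
```

View pics/w1.png

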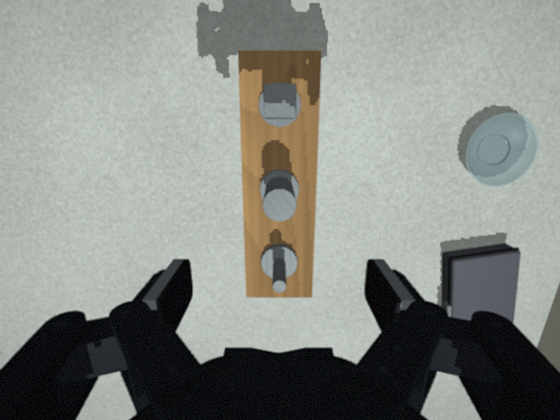

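The wrist view shows the round post's top at about (280,205), between the square stem (280,95) and the slim rod (279,286). That is within 3 mm of the estimate, so I'll descend and grip.

Call:
{"op": "move_arm", "data": {
  "deltas": [
    [[0.05,0.1,3],[0,0,0],1],
    [[0.05,0.1,6],[0,0,0],1],
    [[0.05,0.1,9],[0,0,0],1],
    [[0.05,0.1,11.5],[0,0,0],1],
    [[0.05,0.1,13.5],[0,0,0],1],
    [[0.05,0.1,14.4],[0,0,0],1],
    [[0.05,0.1,14.4],[0,0,0],1],
    [[0.05,0.1,14.4],[0,0,0],0],
    [[0.05,0.1,14.4],[0,0,0],0],
    [[0.05,0.1,14.4],[0,0,0],0],
    [[0.05,0.1,14.4],[0,0,0],0],
    [[0.05,0.1,14.4],[0,0,0],0],
    [[0.05,0.1,14.4],[0,0,0],0],
    [[0.05,0.1,14.4],[0,0,0],0]
  ],
  "squeeze": 50
}}

```text
time_s: 4.1
tcp_pos: [531.9, 211.5, 261.5]
tcp_rot: [0.696, 0.718, 0.0, 0.0]
ft_force: [-3.0, 0.8, 5.8]
grip_width: 29.0
```

Run:
```python
from h import *
s=robot.observe(); print(s["time_s"],s["tcp_pos"],s["grip_width"],s["ft_force"])
```

```text
4.1 [531.9077423  211.5301277  261.47239995] 29.024490859118455 [-3.018726    0.81346998  5.75390817]
```

Gripped at 29 mm on the 30 mm stem. I'll lift and carry it above the sleeve.

Call:
{"op": "move_arm", "data": {
  "deltas": [
    [[0,0,-1],[0,0,0],0],
    [[0,0,-3],[0,0,0],0],
    [[0,0,-6],[0,0,0],0],
    [[0,0,-9],[0,0,0],0],
    [[0,0,-12],[0,0,0],0],
    [[0,0,-14],[0,0,0],0],
    [[-2,-0.2,-15],[0,0,0],0],
    [[-6,-0.5,-15],[0,0,0],0],
    [[-11,-0.9,-15],[0,0,0],0],
    [[-16,-1.3,-15],[0,0,0],0],
    [[-21,-1.7,-15],[0,0,0],0],
    [[-26,-2.1,-15],[0,0,0],0],
    [[-31,-2.5,-15],[0,0,0],0],
    [[-35,-2.8,-15],[0,0,0],0],
    [[-38,-3.0,-15],[0,0,0],0],
    [[-39.8,-3.2,-15],[0,0,0],0],
    [[-40.4,-3.2,-15],[0,0,0],0],
    [[-40.4,-3.2,-15],[0,0,0],0],
    [[-40.4,-3.2,-15],[0,0,0],0]
  ]
}}

```text
time_s: 6.48
tcp_pos: [511.9, -192.4, 410.6]
tcp_rot: [0.696, 0.718, 0.0, -0.0]
ft_force: [0.3, 1.0, -2.2]
grip_width: 29.0
```

Run:
```python
from h import *
s=robot.observe(); print(s["time_s"],s["tcp_pos"],s["grip_width"],s["ft_force"])
c=cam("wrist"); cv2.imwrite("pics/w2.png",c["color"])
print(-c["R"].T@c["t"]); print(proj(c,[[512,-193,78],[512,-193,64]]))
hsv=cv2.cvtColor(c["color"],cv2.COLOR_BGR2HSV); m=cv2.inRange(hsv,(12,90,50),(32,255,255))
n,l,st,ce=cv2.connectedComponentsWithStats(m)
for i in range(1,n):
    if st[i,4]>60:
        P=onz(c,cv2.convexHull(np.argwhere(l==i)[:,::-1].astype(np.int32)).reshape(-1,2),77.5)[:,:2].astype(np.float32)
        print(st[i],ce[i],cv2.minEnclosingCircle(P),cv2.minAreaRect(P))
cv2.imwrite("pics/s2.png",cam("side")["color"])
```

```text
6.475 [ 511.87003675 -192.44643623  410.58732533] 28.970956098502857 [ 0.26124048  1.04581964 -2.21275782]
[ 509.48560615 -120.02577094  380.2828785 ]
[[278.34602577 194.30211758]
 [278.33712424 191.30664496]]
[ 254  171   49   43 1522] [278.05190539 192.71156373] ((511.761474609375, -193.40884399414062), 25.902475357055664) ((511.73358154296875, -190.74757385253906), (44.9512939453125, 50.89021682739258), 89.863037109375)
```

View pics/w2.png

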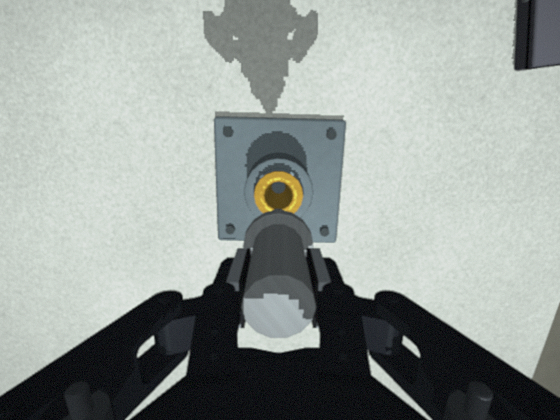

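The wrist view shows the brass rim at (278,193) with its mouth clear, and the held post's top at about (279,308), straight in the jaws. I'll check the post's offset from the tool axis, then lower it.

Run:
```python
from h import *
c=cam("wrist"); print(onz(c,[[279,307],[279,337],[243,307],[315,307]],279.3))
print(proj(c,[[511.9,-192.4,279.3],[511.9,-192.4,219]]))
s=cam("side"); im=s["color"]; p=proj(s,[[511.9,-192.4,166],[511.9,-192.4,279]]); print(p)
u,v=p.mean(0).astype(int); cr=im[max(v-70,0):v+110,u-80:u+80]; cv2.imwrite("pics/s3.png",cv2.resize(cr,None,fx=3.3,fy=3.3,interpolation=2))
```

```text
[[ 512.13328027 -190.49399487  279.3       ]
 [ 512.60118159 -204.91329196  279.3       ]
 [ 497.8154011  -190.96205168  279.3       ]
 [ 526.45391129 -190.06366604  279.3       ]]
[[278.26205816 311.07735672]
 [278.19857883 248.89034315]]
[[303.71323601 129.53413211]
 [306.29125289  85.43634167]]
```

View pics/s3.png

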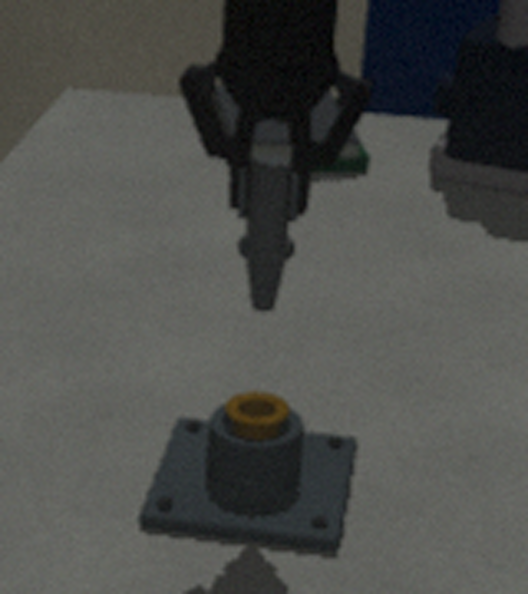

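The side view shows the post hanging straight above the sleeve. I'll lower it to just short of wedging and check the force.

Call:
{"op": "move_arm", "data": {
  "deltas": [
    [[-0.15,0,2],[0,0,0],0],
    [[-0.15,0,5],[0,0,0],0],
    [[-0.15,0,7.5],[0,0,0],0],
    [[-0.15,0,9],[0,0,0],0],
    [[-0.15,0,10.2],[0,0,0],0],
    [[-0.15,0,11.2],[0,0,0],0],
    [[-0.15,0,12],[0,0,0],0],
    [[-0.15,0,12.5],[0,0,0],0],
    [[-0.15,0,12.8],[0,0,0],0],
    [[-0.15,0,12.8],[0,0,0],0]
  ]
}}

```text
time_s: 7.92
tcp_pos: [512.0, -195.0, 282.8]
tcp_rot: [0.696, 0.718, -0.0, 0.0]
ft_force: [-0.2, -0.4, -1.9]
grip_width: 28.8
```

Run:
```python
from h import *
s=robot.observe(); print(s["time_s"],s["tcp_pos"],s["grip_width"],s["ft_force"],s["moment"])
s=cam("side"); cv2.imwrite("pics/s4.png",cv2.resize(s["color"][60:240,225:385],None,fx=3.3,fy=3.3,interpolation=2))
```

```text
7.925 [ 511.96316927 -195.04250284  282.8271098 ] 28.83356799230394 [-0.24719358 -0.396895   -1.91764025] [-0.06267954  0.0025232   0.00420126]
```

View pics/s4.png

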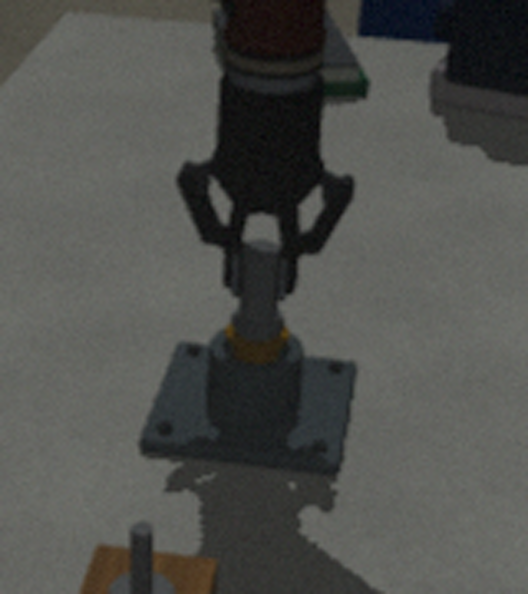

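The foot is in the mouth with the collar just above the brass rim. The force is still only the post's weight, so I'll go a little lower.

Call:
{"op": "move_arm", "data": {
  "deltas": [
    [[0,0,0.1],[0,0,0],0],
    [[0,0,0.2],[0,0,0],0],
    [[0,0,0.2],[0,0,0],0]
  ]
}}

```text
time_s: 8.35
tcp_pos: [512.0, -195.1, 281.0]
tcp_rot: [0.696, 0.718, -0.0, 0.001]
ft_force: [-0.6, -1.4, -1.1]
grip_width: 28.5
```

Call:
{"op": "move_arm", "data": {
  "deltas": [
    [[0,0,0],[0,0,0],0.6],
    [[0,0,0],[0,0,0],0.8],
    [[0,0,0],[0,0,0],1],
    [[0,0,0],[0,0,0],1],
    [[0,0,0],[0,0,0],1],
    [[0,0,0],[0,0,0],1],
    [[0,0,-2],[0,0,0],1],
    [[0,0,-5],[0,0,0],1],
    [[0,0,-8],[0,0,0],1],
    [[0,0,-10],[0,0,0],1],
    [[0,0,-10],[0,0,0],1]
  ]
}}

```text
time_s: 9.72
tcp_pos: [512.5, -195.2, 382.9]
tcp_rot: [0.696, 0.718, 0.001, 0.002]
ft_force: [0.2, 0.6, -0.2]
grip_width: 85.7
```

Run:
```python
from h import *
s=robot.observe(); print(s["time_s"],s["tcp_pos"],s["grip_width"],s["ft_force"])
s=cam("side"); w=cam("wrist"); cv2.imwrite("pics/s5.png",np.hstack([cv2.resize(s["color"][60:240,225:385],(374,420),interpolation=2),w["color"][:,70:490]]))
print(proj(w,[[512,-193.4,147]]))
```

```text
9.725 [ 512.51306538 -195.23446156  382.90261289] 85.70332449954775 [ 0.17304223  0.55452863 -0.19607382]
[[277.8429123  222.67104694]]
```

View pics/s5.png

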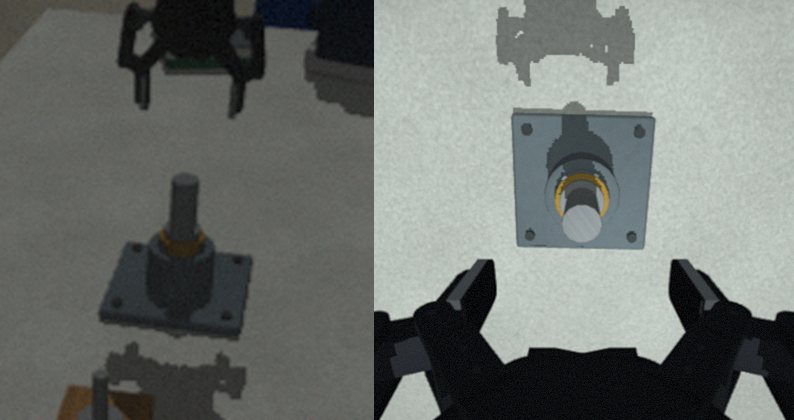

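The post stands upright in the sleeve: its top is at about (278,223) in the wrist image, where the projection predicts (277.8,222.7). Next I'll close the fingers, come down to just above the top, then press in small steps.

Call:
{"op": "move_arm", "data": {
  "deltas": [
    [[0.15,0,0],[0,0,0],0],
    [[0.15,0,0],[0,0,0],0],
    [[0.15,0,0],[0,0,0],0],
    [[0.15,0,0],[0,0,0],0],
    [[0.15,0,0],[0,0,0],0],
    [[0.15,0,0],[0,0,0],0],
    [[0.15,0,2],[0,0,0],0],
    [[0.15,0,4],[0,0,0],0],
    [[0.15,0,5],[0,0,0],0],
    [[0.15,0,5.4],[0,0,0],0],
    [[0.15,0,5.4],[0,0,0],0],
    [[0.15,0,5.4],[0,0,0],0]
  ],
  "squeeze": 40
}}

```text
time_s: 11.32
tcp_pos: [512.2, -193.6, 327.6]
tcp_rot: [0.696, 0.718, 0.0, 0.001]
ft_force: [0.2, 0.1, -0.6]
grip_width: -0.1
```

Call:
{"op": "move_arm", "data": {
  "deltas": [
    [[0,0,0.2],[0,0,0],0],
    [[0,0,0.4],[0,0,0],0],
    [[0,0,0.6],[0,0,0],0],
    [[0,0,0.8],[0,0,0],0],
    [[0,0,0.95],[0,0,0],0],
    [[0,0,1.1],[0,0,0],0]
  ]
}}

```text
time_s: 12.08
tcp_pos: [512.2, -193.5, 317.6]
tcp_rot: [0.696, 0.718, 0.0, 0.0]
ft_force: [-3.2, 2.3, 8.6]
grip_width: -0.3
```

Call:
{"op": "move_arm", "data": {
  "deltas": [
    [[0,0,0.15],[0,0,0],0],
    [[0,0,0.3],[0,0,0],0],
    [[0,0,0.45],[0,0,0],0],
    [[0,0,0.6],[0,0,0],0],
    [[0,0,0.75],[0,0,0],0]
  ]
}}

```text
time_s: 12.7
tcp_pos: [512.2, -193.6, 310.1]
tcp_rot: [0.696, 0.718, 0.0, 0.0]
ft_force: [-3.1, 0.9, 8.3]
grip_width: -0.2
```

Call:
{"op": "move_arm", "data": {
  "deltas": [
    [[0,0,0.1],[0,0,0],0],
    [[0,0,0.2],[0,0,0],0],
    [[0,0,0.3],[0,0,0],0],
    [[0,0,0.3],[0,0,0],0]
  ]
}}

```text
time_s: 13.2
tcp_pos: [512.3, -193.6, 307.5]
tcp_rot: [0.696, 0.718, 0.0, 0.0]
ft_force: [-3.1, 1.2, 10.5]
grip_width: 0.4
```

Call:
{"op": "move_arm", "data": {
  "deltas": [
    [[0,0,0.1],[0,0,0],0],
    [[0,0,0.2],[0,0,0],0],
    [[0,0,0.3],[0,0,0],0],
    [[0,0,0.3],[0,0,0],0]
  ]
}}

```text
time_s: 13.7
tcp_pos: [512.7, -193.8, 307.3]
tcp_rot: [0.696, 0.718, 0.0, 0.001]
ft_force: [-7.2, 4.2, 21.0]
grip_width: -0.0
```

The force rose to 21 N with no further travel at 307.3 mm, where the hard stop was expected at about 307 mm. I'll retract and look.

Call:
{"op": "move_arm", "data": {
  "deltas": [
    [[0,0,-0.5],[0,0,0],0],
    [[0,0,-2],[0,0,0],0],
    [[0,0,-5],[0,0,0],0],
    [[0,0,-9],[0,0,0],0],
    [[0,0,-12],[0,0,0],0],
    [[0,0,-12],[0,0,0],0],
    [[0,0,-12],[0,0,0],0]
  ]
}}

```text
time_s: 14.58
tcp_pos: [511.4, -193.2, 421.1]
tcp_rot: [0.696, 0.718, -0.0, -0.001]
ft_force: [-0.1, -0.5, -0.0]
grip_width: 0.1
```

Run:
```python
from h import *
s=robot.observe(); print(s["time_s"],s["tcp_pos"],s["qd"].round(3),s["ft_force"])
s=cam("side"); w=cam("wrist"); cv2.imwrite("pics/s6.png",np.hstack([cv2.resize(s["color"][80:240,225:385],(420,420),interpolation=2),cv2.resize(w["color"][90:300,180:370],(380,420),interpolation=2)]))
print(proj(w,[[512,-193.4,134],[512,-193.4,148]]),proj(s,[[512,-193.4,134],[512,-193.4,148]]))
```

```text
14.575 [ 511.421136   -193.22923925  421.07451215] [ 0.001  0.018  0.023 -0.001  0.004  0.001] [-0.08217116 -0.51618336 -0.01536155]
[[279.86284689 206.36068447]
 [279.91277455 210.8259186 ]] [[303.06429456 140.80883464]
 [303.35426026 135.85179619]]
```

View pics/s6.png

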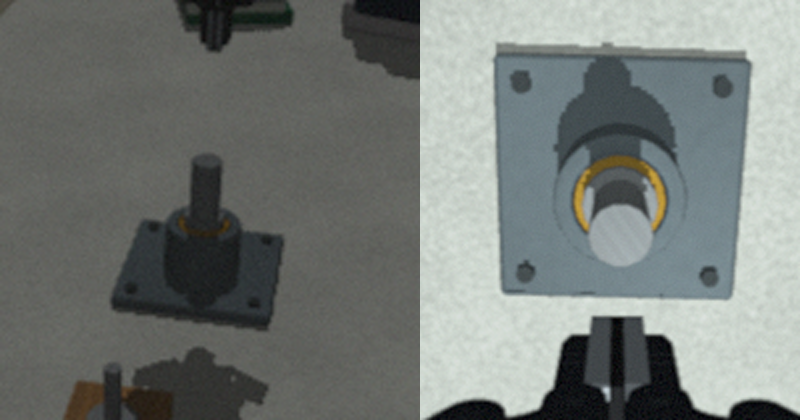

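The rim is now flush with the boss and the post is upright. Its top in the side view is at about (303.5,141), where a fully home sleeve predicts (303.1,140.8). I'll hand the job in.

```bash
python3 -c "
from station import robot
print(robot.job_done())"
```

```text
the job is handed in; nothing more can be done
None
```

The steel post now stands upright in the brass sleeve, the sleeve is driven home in the base, and I handed the job in at about 14.7 s of the 48 s allowed.

I lifted the post from the middle rack hole, lowered it into the sleeve and let go. I then pressed its top down with closed fingers.

- **After release:** the post was upright in the sleeve, with its top where the camera projection predicted. The sleeve was still standing proud of the boss.
- **Pressing down:** the force was about 8–10 N while the sleeve slid. It rose to 21 N with no further travel at TCP height 307.3 mm, where I expected the hard stop at about 307 mm.
- **Last look:** the sleeve rim was level with the boss and the post upright. Its top in the side view was at about (303.5,141), against (303.1,140.8) predicted for fully home. The arm was well clear and the wrist force was near zero.

The force while sliding was a little below the stated 12 N. The top and side cameras put the sleeve about 4 to 5 mm apart, and a close wrist view settled it. No other check failed or disagreed. The sleeve joint value cannot be read directly, so "home" rests on the force, height and pictures above.

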